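# Slide the tube rack past the gas outlet into the rack warmer

### The job

Slide the long blue tube rack into the bay of the white rack warmer: push one end in behind the gas outlet that stands before the bay, then swing the other end in, until the rack's long side sits home along the bay's back wall, between the two cheeks. The tubes have just been spun, so push it gently with the fingers, flat on the bench: do not grip or lift it, and do not force it against the gas outlet. Leave everything else standing where it is.

Things in the scene. Friction and masses are not known exactly. Their poses are not given: they have to be found in the camera images.
- rack: blue plastic tube rack, loose, about 0.5 kg, standing on the bench: 300 long (its y axis), 56 wide (its x axis), flat upright sides 44 high, tube caps up to 62 high; origin at the centre of its underside. It starts in front of the warmer, off to the right of the bay, its +y end on the left, the outlet's side. Push it low, near the bench, so that it does not tip; pushed off centre it turns
- rack_left (a point): middle of the foot of the rack's left (+y) end face, 150 from the rack's origin; axes as the rack's
- warmer: white U-shaped rack warmer, fixed, 60 high; its bay is open to the front and top, its floor is the bench. Origin on the bench at the foot of the bay's back wall, midway between the cheeks; x points away from the robot, y left along the wall. Back wall: plane x = 0, y -180 to 180. Left cheek (black panel): y 180 to 290, forward to x = -115; right cheek: y -260 to -180, forward to x = -70
- bay (a point): point on the bench where the centre of the rack's underside lies when it is home: 28 in front of the back wall's foot, midway between the cheeks; axes as the warmer's
- outlet: grey gas outlet fixed to the bench before the left half of the bay: upright pillar, diameter 36, yellow band, 119 high with its yellow tap, a short hose nozzle 74 up points to the robot; origin on its axis at the bench. Axis 90 to 105 left of the bay's middle, 108 to 116 in front of the back wall: between it and the right cheek is less room than the rack's length, so the rack must go in at an angle
- tipbox_blue: blue pipette-tip box with clear lid, 85 x 120 x 71 high; bystander; origin under its centre
- tipbox_orange: orange pipette-tip box with clear lid, 85 x 120 x 71 high; bystander; origin under its centre
- media_bottle: small clear bottle with blue cap, diameter 52, 115 high; bystander; origin under its centre
- dish_stack: stack of four clear round dishes, diameter 63, 52 high; bystander; origin under its centre
- timer: white bench timer, 68 wide, 68 high, 34 deep; bystander; origin under it
- beaker: clear open beaker, diameter 68, 85 high; bystander; origin under its centre

How it is judged:
On the way:
1. the rack's left end is tucked in behind the outlet while its other end still stands out of the bay (y of rack_left in the frame of bay above 0.1 m and x of rack_left in the frame of bay above -0.07 m and angle between the y axis of rack and the y axis of bay, either way round above 0.15 rad), for 0.05 s.
At the end, for the whole second after the job is handed in: the rack stands still and flat on the bench inside the bay, between the cheeks, its centre within 10 mm of touching the back wall and its length parallel to that wall within 0.06 rad; it may lie anywhere along the bay between the cheeks (x of rack in the frame of bay between -0.01 and 0.01 m and y of rack in the frame of bay between -0.034 and 0.034 m and angle between the y axis of rack and the y axis of bay, either way round below 0.06 rad and height (world z) of rack below 0.006 m and angle between rack's own z axis and vertical below 0.05 rad and linear speed of rack below 0.01 m/s).
It fails at once if the rack is lifted off the bench or tipped (height (world z) of rack above 0.01 m or angle between rack's own z axis and vertical above 0.15 rad).
It fails at once if the rack is gripped or shoved hard: the fingers press on it with more than 40 N (contact force between the fingers and rack above 40 N).
It fails at once if the rack or the robot presses on the gas outlet with more than 30 N (contact force between outlet and anything else above 30 N).
It fails at once if a bystander is moved by more than 20 mm or knocked over (distance of any of tipbox_blue, tipbox_orange, media_bottle, dish_stack, timer, beaker from where it was at the start of the episode above 0.02 m or angle between any of tipbox_blue, tipbox_orange, media_bottle, dish_stack, timer, beaker's own z axis and vertical above 0.4 rad).
It also fails if it takes over 72 s, if anything falls off the work surface, if the arm or the gripper's body presses on something with over 40 N, if the wrist force passes 120 N, or if a joint passes its speed limit or range.

### The arm

A 6-joint arm with a two-finger parallel gripper is mounted at the origin on the work surface. World frame = base frame: x ahead of the robot, y to its left, z up, the work surface at z = 0. Lengths are in m, angles in rad, forces in N, time in s.
With the tool pointing down it reaches from about 0.35 to 0.975 m from the base axis. Payload 4.9 kg.
Tool frame: the origin (TCP) lies midway between the tips of the shut fingers; the grasp point (between the pads) lies 19 mm behind it (robot.pinch_z is the distance from the TCP to the grasp point, in m); z points along the fingers, y is the direction in which the jaws open and shut (so a half turn about z gives the same grasp; the last joint's range is limited). The gripper opens to 85 mm and grips with 20 to 120 N. Pads are 22 mm wide; open, the fingers measure 114 mm over their backs; the gripper's body (76 mm by 85 mm) begins 54 mm behind the grasp point. The pads swing forward as they close: fully open they stand 13 mm farther back than shut.
Start: joints at [1.226, 0.053, 1.613, -0, 1.476, -0.119], TCP at [0.14, 0.609, 0.231] pointing down, gripper open.
Joint ranges: [-3.01, 3.01], [-1.01, 2.22], [0.06, 2.58], [-1.02, 4.17], [0.09, 2.62], [-3.14, 3.14]. Speed limits (rad/s): [2.57, 2.57, 3.14, 3.14, 3.14, 3.14].

### API

Orientations are given as [roll, pitch, yaw] about the fixed x, y, z axes, in that order (R = Rz(yaw) Ry(pitch) Rx(roll)).
In Python, from plant import robot gives the robot as it stands. The module is installed in compiled form; this text tells all that it offers.
- The arm moves only by the tool drive_tool, never from a script. Its argument "series" is one flat list of numbers, 4 for each row, row after row: the shift along the tool's x, y, z in cm, then the turn about the tool's z in degrees. A call has 1 to 5 rows; each row shifts and turns the commanded pose from where the row before left it, along the tool's axes as they then stand; what a row does not reach is not made up. A row lasts 1/12 s, in which the tool goes at most 41.7 mm and 7.16 degrees, less where a joint would pass 70% of its speed; a pose out of reach is approached as far as the arm can. A call with a gripper value outside its range is refused whole. "gripper" is the closure in counts, from 0 (fully open) to 255 (shut), set as the call begins (left out, the last holds). The fingers move at their own pace and stop on an object; "squeeze" is the grip in N (left out, the last holds). Time passes only in rows, so rows that do not move let the fingers close. It gives the time, the measured TCP pose, the force and the opening at its end, in the units of the state.
- robot.sense(): the state, without advancing time (a new reading comes with each control period).
- robot.read_camera(name): name is "scene" or "side" or "wrist"; returns the picture (480x640x3 uint8, blue, green, red); there is no depth.
- robot.get_calibration(name): a dict with "K" (3x3 intrinsics, pixels), "world_from_camera" (4x4, takes a point from camera to world coordinates). Camera axes: x right, y down, z forward; pixel columns grow to the right and rows downward; lengths in m; the calibration is good to about 2 mm. A picture is of the moment at which its call begins: read the wrist's pose just before it. get_calibration takes no time and is no camera call; for the wrist camera it gives the pose at the moment of the call.
- robot.hand_in(): hands the job in, once; it reports no verdict.
Trained networks look in the newest picture that a camera, given by its name, has taken for a name from the list of things; names that differ only in an ending like _2 or _b are one class to them, and where a whole thing is asked for, a point or a joint stands for the part that bears it (a point fixed in the world has none). Each returns a list of dicts, best first, with "confidence" (0 to 1); they miss things now and then, are a little off and sometimes report something else, mostly with a low value. They report only what shows in the picture. A call takes as long as a camera call.
- robot.find_in(camera, thing): "location" ([x, y, z] in m, in world coordinates, good to about 4 mm: the middle of the surface that is visible of it).
- robot.cut_out(camera, thing): "mask" (480x640 bool, what is visible of it).
The state is a dict: "time_s": time; "joints": joint angles; "qd": joint speeds; "effort": joint torques, N m; "eef_pos": TCP position; "eef_rot": TCP orientation; "contact_force": force on the tool from outside, world axes, zero at the start; "ft_torque": the same for the moment, N m; "grip_width": finger opening in m.
Only numpy, scipy, OpenCV 4.12 (cv2) and the standard library are available. Lean on these libraries where they do the work, as an engineer would, in place of code of your own. Each camera call takes 0.05 s, during which the arm holds its last target.

## Working session

There is one attempt and no reset: what is moved stays moved. The work goes in short steps, Python scripts to look and compute and a tool call to move; the robot and the scene stay as the last step left them, time stands still between calls to the robot, and variables do not carry over. Pictures are saved under pics/ and viewed, and the job is handed in when it is done.

Besides the shell and the picture viewer there is one more tool, called after "Call:" as a command line: name --argument value ..., lists and objects as JSON in quotes. drive_tool: Moves the arm, as the interface text tells. Its arguments: {"type":"object","properties":{"series":{"type":"array"},"gripper":{"type":"number"},"squeeze":{"type":"number"}},"required":["series"]}

```bash
mkdir -p pics; python3 - <<'E'
from plant import robot
import cv2
for c in ("scene","side"):
    cv2.imwrite(f"pics/{c}0.png",robot.read_camera(c))
    k=robot.get_calibration(c);print(c,k["K"].round(1).tolist(),k["world_from_camera"].round(4).tolist())
    for t in ("rack","rack_left","warmer","outlet","bay"):
        r=robot.find_in(c,t); print(t,[(x["location"],x["confidence"]) for x in r[:2]])
s=robot.sense();print({k:s[k] for k in("time_s","eef_pos","eef_rot","contact_force","grip_width")})
E
```

```text
scene [[531.3, 0.0, 316.1], [0.0, 531.3, 238.9], [0.0, 0.0, 1.0]] [[-0.2173, 0.7114, -0.6684, 1.3166], [0.976, 0.1702, -0.1361, 0.1522], [0.017, -0.6819, -0.7313, 0.9324], [0.0, 0.0, 0.0, 1.0]]
rack [([0.5213, 0.0083, 0.0436], 0.69)]
rack_left [([0.5172, 0.0061, 0.0444], 0.73)]
warmer [([0.7327, 0.1628, 0.0585], 0.94), ([0.3629, 0.2653, 0.0543], 0.29)]
outlet [([0.6019, 0.2135, 0.0774], 0.8)]
bay [([0.7381, 0.1651, 0.0611], 0.82)]
side [[505.8, 0.0, 318.5], [0.0, 505.8, 237.3], [0.0, 0.0, 1.0]] [[0.9917, -0.0986, 0.0824, 0.444], [-0.1284, -0.7729, 0.6214, -0.7806], [0.0024, -0.6269, -0.7791, 1.0319], [0.0, 0.0, 0.0, 1.0]]
rack [([0.5038, -0.0444, 0.0439], 0.69)]
rack_left [([0.5068, -0.0391, 0.0455], 0.91)]
warmer [([0.7021, 0.0462, 0.0625], 0.81)]
outlet [([0.5901, 0.2022, 0.0741], 0.58)]
bay [([0.7011, 0.0459, 0.0596], 0.9), ([0.3494, 0.2513, 0.0509], 0.33)]
{'time_s': 0.6, 'eef_pos': array([0.13993831, 0.60912521, 0.2313387 ]), 'eef_rot': array([ 3.14150129e+00, -3.81550850e-06,  2.91575994e+00]), 'contact_force': array([ 0.53850799,  0.56313714, -1.04441515]), 'grip_width': 0.08555566236710621}
```

View pics/scene0.png

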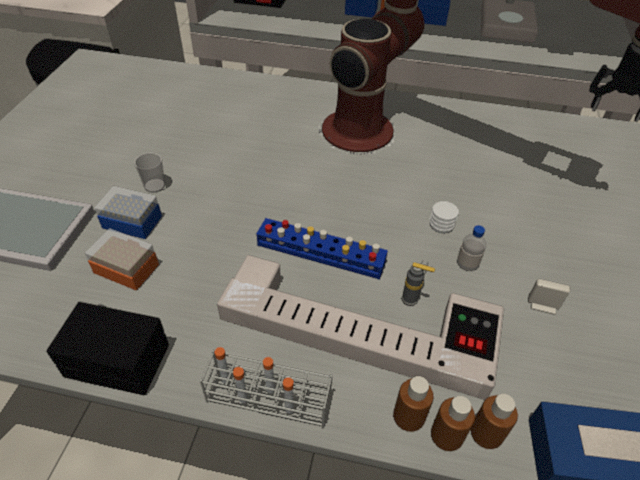

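View pics/side0.png

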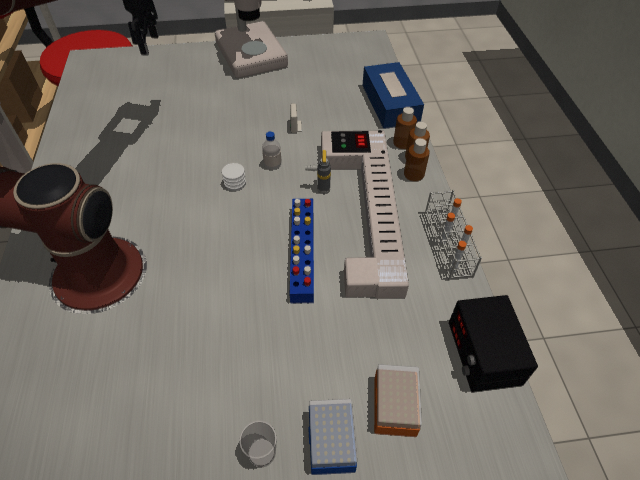

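Scene shows the rack from (258,230) to (385,262), the outlet at (412,285) and the warmer from (220,300) to (500,370). Dishes and a bottle stand near the outlet on the robot's side. Next I'll fit poses from the masks.

```bash
cat > h.py <<'E'
import numpy as np,cv2
from plant import robot
from scipy.optimize import minimize, differential_evolution
from scipy.spatial.transform import Rotation as R
CAL={}
def cal(c):
    if c not in CAL: 
        k=robot.get_calibration(c); CAL[c]=(np.array(k["K"]),np.linalg.inv(np.array(k["world_from_camera"])))
    return CAL[c]
def proj(c,P):
    K,T=cal(c); P=np.atleast_2d(P); q=P@T[:3,:3].T+T[:3,3]; q=q@K.T; return q[:,:2]/q[:,2:]
def ray(c,uv,z):
    K,T=cal(c); W=np.linalg.inv(T); d=W[:3,:3]@np.linalg.inv(K)@[uv[0],uv[1],1.]; o=W[:3,3]
    return o+d*(z-o[2])/d[2]
def box(x0,x1,y0,y1,z0,z1): return np.array([[x,y,z] for x in(x0,x1) for y in(y0,y1) for z in(z0,z1)])
S=4
def sil(c,pose,boxes):
    x,y,a=pose; im=np.zeros((480*S//2,640*S//2),np.uint8); ca,sa=np.cos(a),np.sin(a)
    for b in boxes:
        w=np.c_[x+ca*b[:,0]-sa*b[:,1], y+sa*b[:,0]+ca*b[:,1], b[:,2]]
        p=proj(c,w)*2
        h=cv2.convexHull(np.round(p*16).astype(np.int32)); cv2.fillConvexPoly(im,h,255,shift=4)
    return im>0
RACK=[box(-.028,.028,-.15,.15,0,.044)]
WARM=lambda D:[box(0,D,-.26,.29,0,.06),box(-.115,D,.18,.29,0,.06),box(-.07,D,-.26,-.18,0,.06)]
E
python3 - <<'E'
from h import *
for c in("scene","side"):
    im=robot.read_camera(c)
    for t in("rack","warmer","outlet"):
        r=robot.cut_out(c,t); 
        if not r: print("none",c,t);continue
        m=r[0]["mask"]; np.save(f"m_{c}_{t}.npy",m); print(c,t,m.sum(),r[0]["confidence"])
        cs,_=cv2.findContours(m.astype(np.uint8),0,1); cv2.drawContours(im,cs,-1,(0,255,0),1)
    crop=im[170:420,190:540] if c=="scene" else im[100:320,230:480]
    cv2.imwrite(f"pics/{c}1.png",cv2.resize(crop,None,fx=2.2,fy=2.2))
E
```

```text
scene rack 4086 0.73
scene warmer 16728 0.81
scene outlet 827 0.93
side rack 2391 0.84
side warmer 7789 0.56
side outlet 565 0.62
```

```bash
cat > fit.py <<'E'
from h import *
import sys
def fit(t,boxf,x0,cams=("scene","side"),depth=False):
    M={c:cv2.resize(np.load(f"m_{c}_{t}.npy").astype(np.uint8),None,fx=2,fy=2,interpolation=0)>0 for c in cams}
    def cost(p):
        b=boxf(p); v=0
        for c in cams:
            s=sil(c,p[:3],b); m=M[c]; v+=1-(s&m).sum()/(s|m).sum()
        return v
    st=[.02,.02,.05]+[.02]*(len(x0)-3)
    sim=np.vstack([x0]+[np.array(x0)+np.eye(len(x0))[i]*st[i] for i in range(len(x0))])
    best=minimize(cost,x0,method="Nelder-Mead",options=dict(initial_simplex=sim,xatol=1e-4,fatol=1e-5,maxiter=400))
    return best.x,best.fun
if __name__=="__main__":
    for cams in(("scene","side"),("scene",),("side",)):
        print(cams,"rack",fit("rack",lambda p:RACK,[.51,-.02,0.],cams))
        print("warm",fit("warmer",lambda p:WARM(p[3]),[.70,.10,0.,.06],cams))
E
python3 fit.py
```

```text
('scene', 'side') rack (array([ 5.06433412e-01,  4.95320591e-05, -1.15616057e-01]), np.float64(0.08987878858813747))
warm (array([ 0.69335018,  0.10027728, -0.10911055,  0.06917405]), np.float64(0.09608372076035465))
('scene',) rack (array([ 5.06355618e-01,  1.73843785e-04, -1.24479127e-01]), np.float64(0.0472864051585169))
warm (array([ 0.69579979,  0.10125666, -0.10850608,  0.06682915]), np.float64(0.024321192295844285))
('side',) rack (array([ 0.50620422, -0.00050913, -0.11384482]), np.float64(0.03987854251012146))
warm (array([ 0.69037159,  0.097599  , -0.1080375 ,  0.07189905]), np.float64(0.05078771531907067))
```

```bash
cat > ov.py <<'E'
from h import *
def overlay(c,im,items):
    im=im.copy()
    im=cv2.resize(im,None,fx=3,fy=3,interpolation=cv2.INTER_CUBIC)
    for pose,pts,col in items:
        x,y,a=pose;ca,sa=np.cos(a),np.sin(a)
        for b in pts:
            w=np.c_[x+ca*b[:,0]-sa*b[:,1], y+sa*b[:,0]+ca*b[:,1], b[:,2]]
            p=(proj(c,w)*3+1).astype(int); cv2.polylines(im,[p.reshape(-1,1,2)],True,col,1)
    return im
def rect(x0,x1,y0,y1,z): return np.array([[x0,y0,z],[x1,y0,z],[x1,y1,z],[x0,y1,z]])
WL=[np.array([[0,-.18,z],[-.07,-.18,z],[-.07,-.26,z],[.069,-.26,z],[.069,.29,z],[-.115,.29,z],[-.115,.18,z],[0,.18,z]]) for z in(0,.06)]
RL=[rect(-.028,.028,-.15,.15,z) for z in(0,.044)]
th=np.linspace(0,2*np.pi,40)
CL=[np.c_[.018*np.cos(th),.018*np.sin(th),0*th+z] for z in(0,.06,.1)]
E
python3 - <<'E'
from ov import *
W=np.array([.694,.1003,-.109]);Rk=[.5064,0,-.116]
def tow(p): ca,sa=np.cos(W[2]),np.sin(W[2]); return W[:2]+np.array([[ca,-sa],[sa,ca]])@p
o=tow(np.array([-.112,.0975]));print("outlet prior",o)
for c in("scene","side"):
    m=np.load(f"m_{c}_outlet.npy"); ys,xs=np.nonzero(m); print(c,[ (int(y),int(xs[ys==y].min()),int(xs[ys==y].max())) for y in range(ys.min(),ys.max()+1,3)])
    im=overlay(c,robot.read_camera(c),[(W,WL,(0,0,255)),(Rk,RL,(0,255,255)),((*o,0),CL,(0,255,0))])
    im=im[600:1200,600:1400] if c=="scene" else im[350:950,720:1320]
    cv2.imwrite(f"pics/{c}2.png",im)
E
```

```text
outlet prior [0.59327115 0.20940521]
scene [(260, 422, 426), (263, 412, 428), (266, 410, 432), (269, 408, 434), (272, 407, 427), (275, 406, 425), (278, 406, 424), (281, 405, 423), (284, 405, 422), (287, 404, 421), (290, 404, 420), (293, 403, 419), (296, 402, 419), (299, 402, 418), (302, 404, 417), (305, 409, 412)]
side [(151, 323, 324), (154, 322, 325), (157, 321, 326), (160, 319, 327), (163, 317, 328), (166, 306, 329), (169, 306, 330), (172, 316, 330), (175, 317, 330), (178, 318, 330), (181, 318, 330), (184, 317, 330), (187, 317, 330), (190, 317, 330), (193, 320, 328)]
```

View pics/scene2.png

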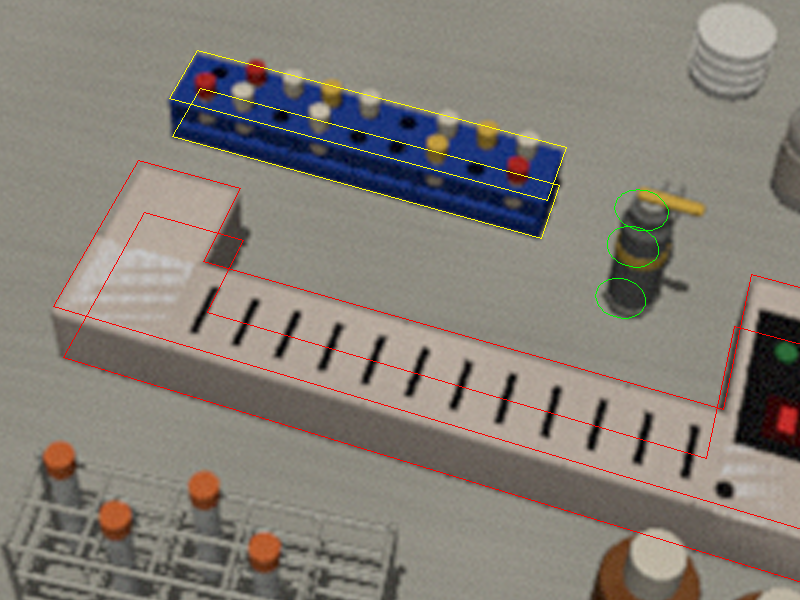

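View pics/side2.png

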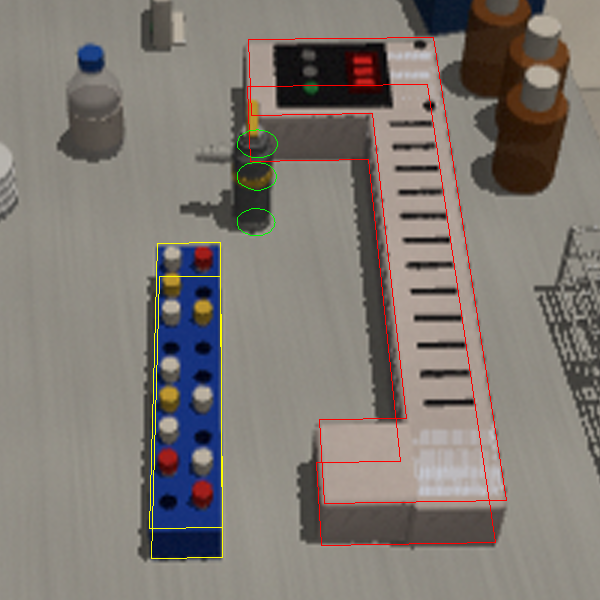

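The fits agree with the pictures: in the scene crop the rack spans (170,100)–(565,150), and the warmer outline lies on its edges. The outlet foot is near (625,300), about 2 mm off the prior. Next are the bystander positions and the pre-push pose.

```bash
cat >> h.py <<'E'
W=np.array([.6935,.1003,-.109])
def w2(p,): ca,sa=np.cos(W[2]),np.sin(W[2]); return W[:2]+np.array([[ca,-sa],[sa,ca]])@np.array(p,float)
def toW(p): ca,sa=np.cos(W[2]),np.sin(W[2]); return np.array([[ca,sa],[-sa,ca]])@(np.array(p,float)[:2]-W[:2])
def st():
    s=robot.sense(); e=s["eef_pos"]; print("t",round(s["time_s"],2),"tcp",e.round(4),"W",toW(e).round(4),"yawW",round(float((s["eef_rot"][2]-W[2]+np.pi)%(2*np.pi)-np.pi),3),"F",s["contact_force"].round(1),"gw",round(s["grip_width"],3)); return s
def move(target,yawW,z):
    s=st(); R0=R.from_euler("xyz",s["eef_rot"]).as_matrix()
    t=np.append(w2(target),z); d=R0.T@(t-s["eef_pos"])*100
    y=yawW+W[2]; dy=(y-s["eef_rot"][2]+np.pi)%(2*np.pi)-np.pi
    print("need cm tool",d.round(2),"turn deg",round(-np.degrees(dy),1))
E
python3 - <<'E'
from h import *
for t in("media_bottle","dish_stack","timer"):
    r=robot.find_in("side",t); print(t,np.round(r[0]["location"],3),toW(r[0]["location"]).round(3))
for p in [(408.3,300.7)]: print("outlet sc",toW(ray("scene",p,0)))
print(toW(ray("side",(324,190.7),0)))
print("rack W",toW([.5064,0]))
move([-.225,-.01],np.pi,.15)
E
```

```text
media_bottle [0.457 0.319 0.066] [-0.259  0.192]
dish_stack [ 0.507 -0.042  0.047] [-0.17  -0.162]
timer [0.536 0.476 0.045] [-0.197  0.356]
outlet sc [-0.10834127  0.1020328 ]
[-0.11446885  0.09631068]
rack W [-0.17507857 -0.1200583 ]
t 1.25 tcp [0.1399 0.6091 0.2313] W [-0.6057  0.4456] yawW 3.025 F [ 0.1 -0.3 -0.2] gw 0.085
need cm tool [-43.11 -40.81   8.13] turn deg -6.7
```

Call:
drive_tool --series '[-2.8,-2.7,0,-1.3,-2.8,-2.7,0,-1.3,-2.8,-2.7,0,-1.3,-2.8,-2.7,0,-1.3,-2.8,-2.7,0,-1.3]' --gripper 255

```text
time_s: 1.67
eef_pos: [0.2539, 0.4498, 0.2313]
eef_rot: [3.141, 0.0, 3.031]
contact_force: [0.7, -0.6, -0.7]
grip_width: 0.0257
```

Call:
drive_tool --series '[-2.8,-2.7,0,0,-2.8,-2.7,0,0,-2.8,-2.7,0,0,-2.8,-2.7,0,0,-2.8,-2.7,0,0]'

```text
time_s: 2.08
eef_pos: [0.3782, 0.2998, 0.2317]
eef_rot: [3.141, 0.001, 3.029]
contact_force: [0.4, 1.0, -0.1]
grip_width: 0.0001
```

```bash
python3 - <<'E'
from h import *
print("dish",toW(ray("scene",(444,217),.03)),toW(ray("side",(233,178),.03)))
move([-.235,-.01],np.pi,.15)
E
```

```text
dish [-0.36163418  0.13193519] [-0.36954791  0.12110013]
t 2.08 tcp [0.3782 0.2998 0.2317] W [-0.3351  0.1641] yawW 3.138 F [ 0.4  1.  -0.1] gw 0.0
need cm tool [-10.06 -17.38   8.16] turn deg -0.2
```

Call:
drive_tool --series '[-2,-3.4,0,0,-2,-3.4,0,0,-2,-3.4,0,0,-2,-3.4,0,0,-2,-3.4,0,0]'

```text
time_s: 2.5
eef_pos: [0.4581, 0.1194, 0.2316]
eef_rot: [3.141, 0.001, 3.029]
contact_force: [0.6, -0.1, 0.8]
grip_width: -0.0002
```

Call:
drive_tool --series '[0,0,4,0,0,0,4,0,0,0,4,0,0,0,4,0,0,0,0,0]'

```text
time_s: 2.92
eef_pos: [0.4509, 0.1203, 0.0628]
eef_rot: [-3.138, -0.016, 3.029]
contact_force: [-1.6, 0.5, -1.0]
grip_width: 0.0004
```

```bash
python3 - <<'E'
from h import *
im=robot.read_camera("side"); cv2.imwrite("pics/side3.png",cv2.resize(im[80:320,180:480],None,fx=2.5,fy=2.5))
move([-.225,-.01],np.pi,.018)
E
```

```text
t 2.97 tcp [0.4536 0.1207 0.067 ] W [-0.2407 -0.0058] yawW 3.138 F [-0.1  0.2 -0.7] gw -0.0
need cm tool [-1.63 -0.4   4.88] turn deg -0.2
```

View pics/side3.png

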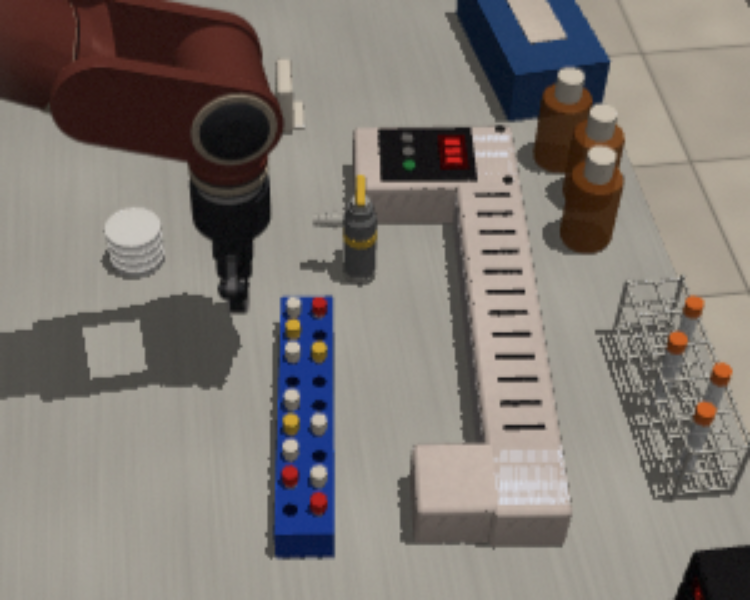

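The fingers are shut at (235,295), just robot-side of the rack's left end. The dishes at (135,240) are clear.

Call:
drive_tool --series '[0,-0.4,2.4,0,0,0,1.6,0,0,0,0.8,0,0,0,0,0]'

```text
time_s: 3.3
eef_pos: [0.4577, 0.1175, 0.0242]
eef_rot: [3.141, 0.0, 3.029]
contact_force: [-0.2, 0.4, 0.4]
grip_width: 0.0
```

Call:
drive_tool --series '[-0.6,0,0,0,-0.6,0,0,0,-0.6,0,0,0,-0.6,0,0,0]'

```text
time_s: 3.63
eef_pos: [0.4829, 0.1147, 0.0248]
eef_rot: [3.141, 0.002, 3.029]
contact_force: [-2.5, 0.8, 1.9]
grip_width: 0.0003
```

Call:
drive_tool --series '[-0.7,0,0.1,0,-0.7,0,0.1,0,-0.7,0,0.1,0,-0.7,0,0.1,0,-0.7,0,0,0]'

```text
time_s: 4.05
eef_pos: [0.5161, 0.1106, 0.0188]
eef_rot: [-3.141, -0.001, 3.029]
contact_force: [-3.0, 0.3, 1.2]
grip_width: 0.0004
```

```bash
cat > look.py <<'E'
from ov import *
from fit import fit
import sys
def look(tag,x0,cams=("scene","side"),crop=True):
    use=[]
    for c in cams:
        im=robot.read_camera(c); r=robot.cut_out(c,"rack")
        if not r: print("none",c); continue
        np.save(f"m_{c}_rack.npy",r[0]["mask"]); use.append((c,im,r[0]["confidence"],r[0]["mask"].sum()))
    best=None
    for c,im,cf,n in use:
        p,f=fit("rack",lambda p:RACK,x0,(c,)); print(c,cf,n,"rack W",toW(p[:2]).round(4),"th",round(-(p[2]-W[2]),3),"cost",round(f,3))
    p,f=fit("rack",lambda p:RACK,x0,tuple(u[0] for u in use))
    a=p[2]; yax=np.array([-np.sin(a),np.cos(a)]); L=toW(p[:2]+.15*yax); Rr=toW(p[:2]-.15*yax)
    print("BOTH W",toW(p[:2]).round(4),"th",round(-(a-W[2]),3),"L",L.round(4),"R",Rr.round(4),"cost",round(f,3),"world",p.round(4).tolist())
    o=w2([-.112,.099])
    for c,im,_,_ in use:
        im=overlay(c,im,[(W,WL,(0,0,255)),(p,RL,(0,255,255)),((*o,0),CL,(0,255,0))])
        im=im[600:1200,600:1400] if c=="scene" else im[350:950,650:1350]
        cv2.imwrite(f"pics/{tag}_{c}.png",im)
    st(); return p
if __name__=="__main__": look(sys.argv[1],[float(v) for v in sys.argv[2:5]])
E
python3 look.py a 0.52 0.0 -0.25
```

```text
none scene
side 0.65 2520 rack W [-0.1587 -0.1231] th 0.181 cost 0.051
BOTH W [-0.1587 -0.1231] th 0.181 L [-0.1317  0.0244] R [-0.1858 -0.2707] cost 0.051 world [0.5223, -0.0048, -0.2902]
t 4.25 tcp [0.5165 0.1105 0.0193] W [-0.1771 -0.0091] yawW 3.138 F [ 0.1 -0.5  0.4] gw 0.0
```

View pics/a_side.png

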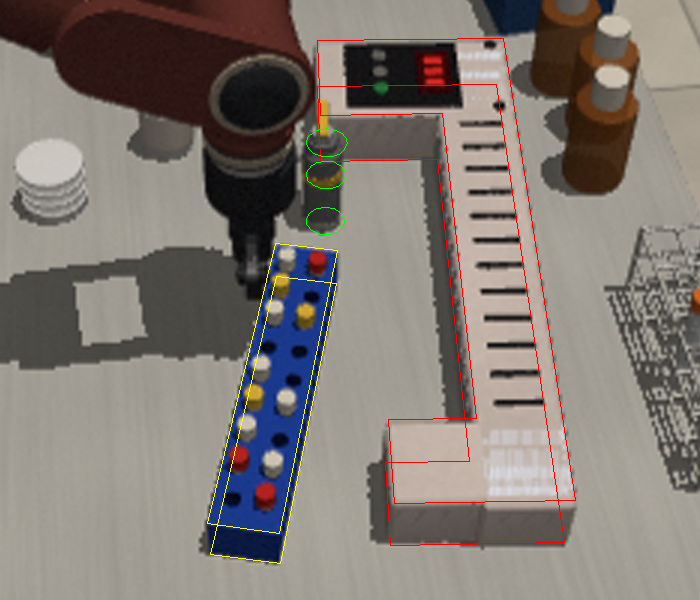

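The yellow fit outlines the rack well, from (240,525) to (320,265). It is turned 0.18 rad, so I'll keep going to about 0.32.

Call:
drive_tool --series '[-0.65,0,0,0,-0.65,0,0,0,-0.65,0,0,0,-0.65,0,0,0]'

```text
time_s: 4.58
eef_pos: [0.5422, 0.1076, 0.0191]
eef_rot: [-3.141, -0.0, 3.029]
contact_force: [-0.9, -0.4, -0.4]
grip_width: 0.0002
```

Call:
drive_tool --series '[2,0,0,0,4,0,0,0,2,-2,-1,0,0,-3,-2,0]' --gripper 0

```text
time_s: 4.92
eef_pos: [0.451, 0.0684, 0.0457]
eef_rot: [-3.141, -0.009, 3.034]
contact_force: [0.1, -1.0, -1.0]
grip_width: 0.0481
```

```bash
python3 look.py b 0.53 0.0 -0.43
```

```text
scene 0.91 4011 rack W [-0.1462 -0.1224] th 0.315 cost 0.042
side 0.92 2669 rack W [-0.1469 -0.1239] th 0.312 cost 0.044
BOTH W [-0.1467 -0.1235] th 0.312 L [-0.1007  0.0192] R [-0.1927 -0.2663] cost 0.088 world [0.5343, -0.0066, -0.4208]
t 5.12 tcp [0.4582 0.0666 0.0506] W [-0.2302 -0.0591] yawW 3.137 F [ 1.   0.1 -0.1] gw 0.077
```

```bash
python3 - <<'E'
from h import *
move([-.2088,-.1035],np.pi-.312,.05)
E
```

```text
t 5.12 tcp [0.4582 0.0666 0.0506] W [-0.2302 -0.0591] yawW 3.137 F [ 1.   0.1 -0.1] gw 0.077
need cm tool [-2.17 -4.43  0.06] turn deg 17.6
```

Call:
drive_tool --series '[0,-2.2,0,6,0,-2.2,0,6,0,0,2,5.6,0,0,2,0,0,0,0.2,0]'

```text
time_s: 5.53
eef_pos: [0.4469, 0.0242, 0.0037]
eef_rot: [-3.14, -0.007, 2.722]
contact_force: [-0.8, -0.2, -0.9]
grip_width: 0.0851
```

```bash
python3 - <<'E'
from h import *
C=np.array([-.1467,-.1235]);n=np.array([.9517,-.307])
move(C-n*.0393,np.pi-.312,.008)
E
```

```text
t 5.53 tcp [0.4469 0.0242 0.0037] W [-0.2369 -0.1024] yawW 2.831 F [-0.8 -0.2 -0.9] gw 0.085
need cm tool [-5.3   0.76 -0.47] turn deg 0.1
```

Call:
drive_tool --series '[-1.5,0.4,-0.2,0,-1.5,0.4,0,0,-1.2,0,0,0,-0.7,0,0,0,-0.7,0,0,0]'

```text
time_s: 5.95
eef_pos: [0.5037, 0.0089, 0.0093]
eef_rot: [-3.141, -0.003, 2.723]
contact_force: [-6.3, 2.8, 5.0]
grip_width: 0.0851
```

Call:
drive_tool --series '[-0.7,0,0,0,-0.7,0,0,0,-0.6,0,0,0,-0.4,0,0,0,0,0,0,0]'

```text
time_s: 6.37
eef_pos: [0.5257, -0.0014, 0.009]
eef_rot: [-3.142, -0.001, 2.722]
contact_force: [1.3, -0.0, 0.6]
grip_width: 0.0856
```

```bash
python3 look.py c 0.56 -0.01 -0.42; python3 - <<'E'
E
```

```text
scene 0.58 4076 rack W [-0.1206 -0.1317] th 0.308 cost 0.042
side 0.95 2593 rack W [-0.1208 -0.1332] th 0.31 cost 0.061
BOTH W [-0.1206 -0.1318] th 0.309 L [-0.075   0.0112] R [-0.1662 -0.2747] cost 0.107 world [0.5592, -0.0175, -0.4179]
t 6.57 tcp [ 0.5257 -0.0016  0.0093] W [-0.1557 -0.1195] yawW 2.831 F [-0.7  0.8 -0.3] gw 0.085
```

View pics/c_side.png

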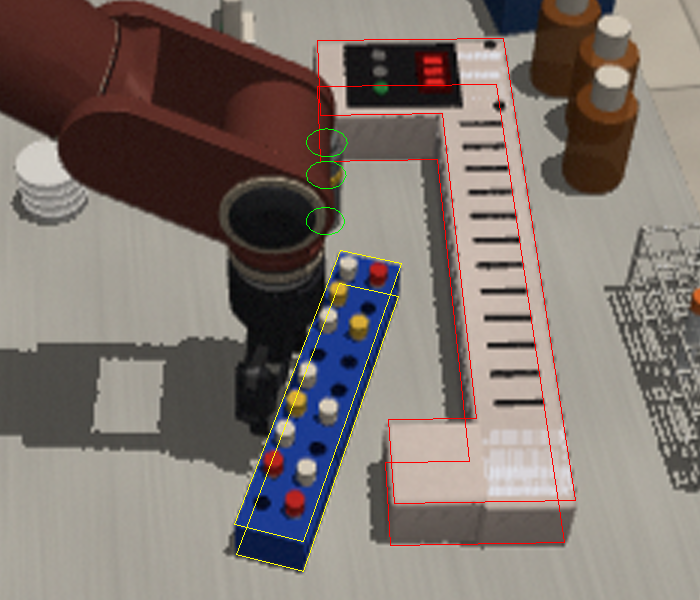

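The fit follows the rack, left end at (370,270). Its axis now clears the outlet by about 14 mm at 0.31 rad. Next I'll go round to the right end.

Call:
drive_tool --series '[2,0,0,0,3,0,0,0,0,0,-3.5,6,0,0,-3.5,7,0,0,-3.5,7]' --gripper 165

```text
time_s: 6.98
eef_pos: [0.4784, 0.0191, 0.1143]
eef_rot: [-3.14, -0.001, 2.367]
contact_force: [1.4, 0.3, -0.6]
grip_width: 0.0303
```

Call:
drive_tool --series '[0,0,0,7,0,0,0,7,0,0,0,7,0,0,0,7,0,0,0,7]'

```text
time_s: 7.4
eef_pos: [0.4803, 0.0187, 0.1148]
eef_rot: [3.14, 0.001, 1.756]
contact_force: [-0.3, -0.8, -0.9]
grip_width: 0.0302
```

Call:
drive_tool --series '[0,0,0,7,0,0,0,7,0,0,0,7,0,0,0,7,0,0,0,7]'

```text
time_s: 7.82
eef_pos: [0.4802, 0.0187, 0.1146]
eef_rot: [3.14, -0.0, 1.145]
contact_force: [-0.7, -0.2, -0.1]
grip_width: 0.03
```

```bash
python3 - <<'E'
from h import *
print("tips",ray("side",(332,437),.06)[:2],ray("side",(398,400),.06)[:2],ray("side",(258,442),.05)[:2])
R_=np.array([-.1662,-.2747]);u=np.array([.304,.9526]); t=R_-u*.055; print(w2(t))
move(t,1.262,.10)
E
```

```text
tips [ 0.51014746 -0.48425261] [ 0.64870446 -0.43085956] [ 0.37157249 -0.4725053 ]
[ 0.47608298 -0.204953  ]
t 7.82 tcp [0.4802 0.0187 0.1146] W [-0.2031 -0.1043] yawW 1.254 F [-0.7 -0.2 -0.1] gw 0.03
need cm tool [-20.54   8.85   1.46] turn deg -0.4
```

Call:
drive_tool --series '[-3.7,1.5,0,0,-3.7,1.5,0,0,-3.7,1.5,0,0,-3.7,1.5,0,0,-3.7,1.5,0,0]'

```text
time_s: 8.23
eef_pos: [0.473, -0.1826, 0.1148]
eef_rot: [3.14, 0.0, 1.152]
contact_force: [0.7, -0.2, -0.1]
grip_width: 0.0302
```

Call:
drive_tool --series '[-2,1.3,1,0,0,0,4,0,0,0,3.5,0,0,0,1,0,0,0,0,0]'

```text
time_s: 8.65
eef_pos: [0.4741, -0.2027, 0.0158]
eef_rot: [-3.134, -0.001, 1.151]
contact_force: [-0.7, -0.1, -1.1]
grip_width: 0.0299
```

```bash
python3 - <<'E'
from h import *
R_=np.array([-.1662,-.2747]);u=np.array([.304,.9526])
move(R_-u*.011,1.262,.012)
im=robot.read_camera("side"); cv2.imwrite("pics/side4.png",cv2.resize(im[140:340,200:440],None,fx=3,fy=3))
E
```

```text
t 8.65 tcp [ 0.4741 -0.2027  0.0158] W [-0.1852 -0.3251] yawW 1.26 F [-0.7 -0.1 -1.1] gw 0.03
need cm tool [4.27 0.27 0.38] turn deg -0.1
```

View pics/side4.png

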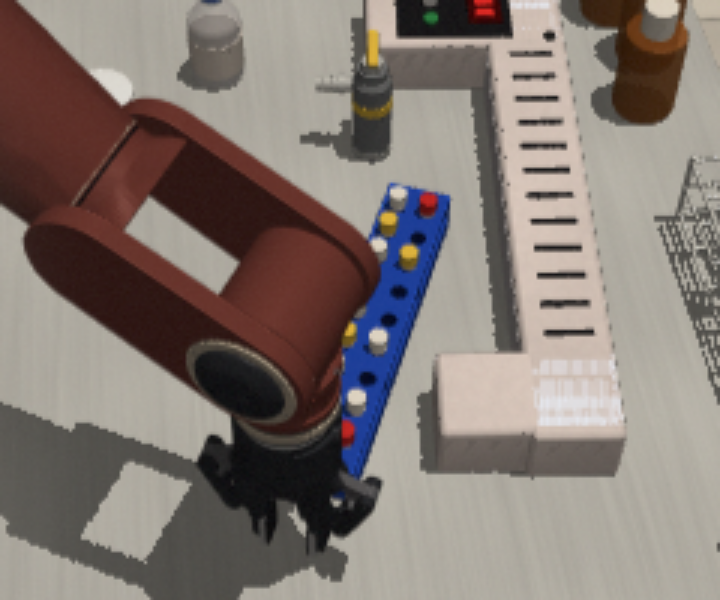

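The fingers straddle the axis behind the right end, with tips near (265,535) and (315,545), so I'll advance along the axis.

Call:
drive_tool --series '[1.3,0.3,0.2,0,1.3,0,0,0,1,0,0,0,0.7,0,0,0,0.8,0,0,0]'

```text
time_s: 9.12
eef_pos: [0.5022, -0.1602, 0.02]
eef_rot: [3.137, 0.003, 1.153]
contact_force: [-2.0, -5.8, 4.2]
grip_width: 0.0302
```

Call:
drive_tool --series '[0.9,0,0,0,0.9,0,0,0,0.9,0,0,0,0.9,0,0,0,0.8,0,0,0]'

```text
time_s: 9.53
eef_pos: [0.5201, -0.1201, 0.02]
eef_rot: [3.137, 0.003, 1.152]
contact_force: [-3.4, -5.6, 5.0]
grip_width: 0.03
```

```bash
python3 look.py d 0.58 0.04 -0.42
```

```text
scene 0.64 4212 rack W [-0.1045 -0.0809] th 0.311 cost 0.051
side 0.87 1133 rack W [-0.0967 -0.0832] th 0.256 cost 0.549
BOTH W [-0.1034 -0.0803] th 0.314 L [-0.057   0.0624] R [-0.1497 -0.2229] cost 0.62 world [0.582, 0.0317, -0.4232]
t 9.73 tcp [ 0.5188 -0.1185  0.0181] W [-0.1498 -0.2365] yawW 1.261 F [-0.5 -0.3 -0.3] gw 0.03
```

Scene fit is good (side is occluded by the arm). It is tracking straight at th 0.311, so I'll continue.

Call:
drive_tool --series '[0.9,0,0,0,0.9,0,0,0,0.9,0,0,0,0.9,0,0,0,0.8,0,0,0]'

```text
time_s: 10.15
eef_pos: [0.5366, -0.0788, 0.0178]
eef_rot: [3.141, 0.001, 1.151]
contact_force: [-1.9, -4.7, 3.1]
grip_width: 0.0301
```

```bash
python3 look.py e 0.594 0.07 -0.42
```

```text
scene 0.6 4217 rack W [-0.0912 -0.0399] th 0.304 cost 0.082
side 0.97 1100 rack W [-0.0844 -0.0417] th 0.264 cost 0.539
BOTH W [-0.0905 -0.0389] th 0.305 L [-0.0454  0.1042] R [-0.1355 -0.182 ] cost 0.636 world [0.5993, 0.0715, -0.4143]
t 10.35 tcp [ 0.536  -0.0778  0.0169] W [-0.1371 -0.1942] yawW 1.261 F [-0.3 -0.2 -0.1] gw 0.03
```

View pics/e_scene.png

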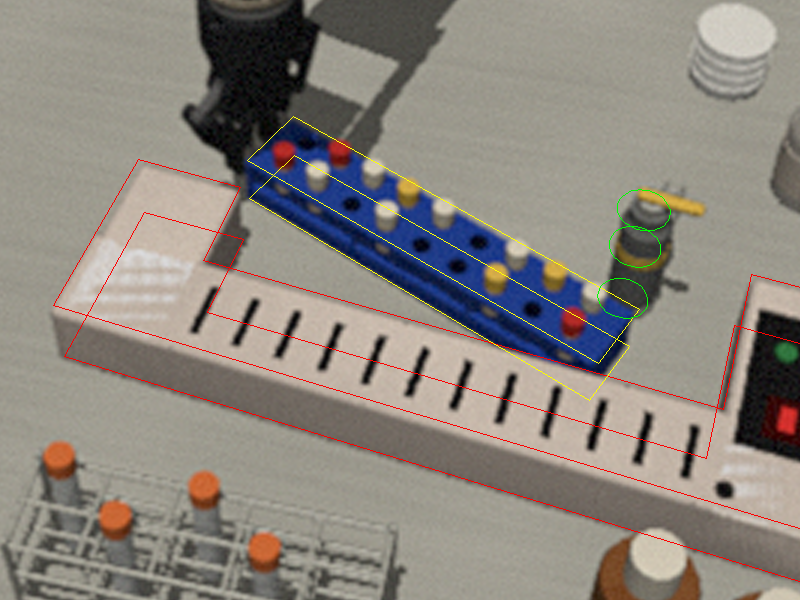

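The rack's left end at (620,350) is now behind the outlet foot, and the fit follows the top edges. A little further along the axis.

Call:
drive_tool --series '[0.8,0,0,0,0.8,0,0,0,0.8,0,0,0,0.7,0,0,0,0.4,0,0,0]'

```text
time_s: 10.77
eef_pos: [0.5506, -0.0454, 0.0169]
eef_rot: [-3.141, -0.0, 1.152]
contact_force: [-0.5, -1.8, -1.4]
grip_width: 0.0301
```

```bash
python3 - <<'E'
from h import *
RR=[box(-.028,.028,-.15,.15,0,.044),]
s=st()
for c in("scene","side"):
    im=robot.read_camera(c); im=cv2.resize(im,None,fx=3,fy=3,interpolation=cv2.INTER_CUBIC)
    cv2.imwrite(f"pics/f_{c}.png",im[600:1200,600:1400] if c=="scene" else im[350:950,650:1350])
E
```

```text
t 10.77 tcp [ 0.5506 -0.0454  0.0169] W [-0.1262 -0.1604] yawW 1.261 F [-0.5 -1.8 -1.4] gw 0.03
```

View pics/f_scene.png

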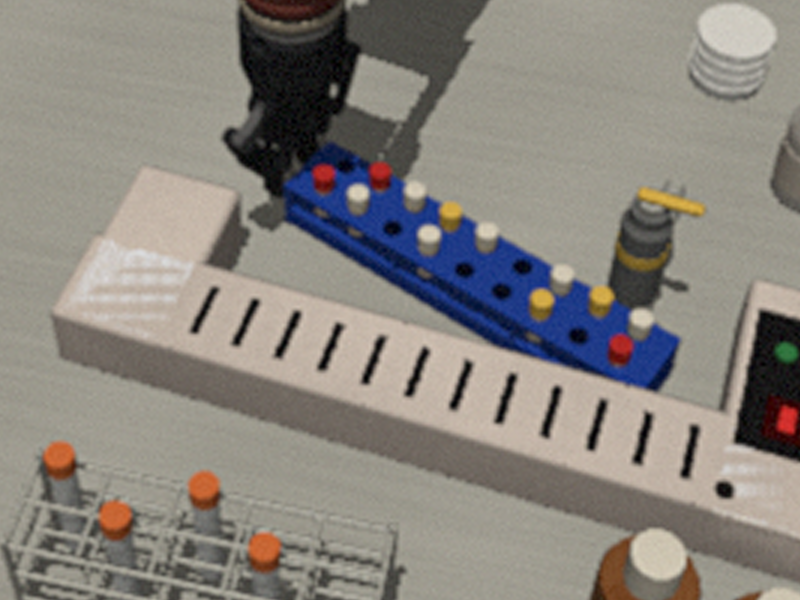

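View pics/f_side.png

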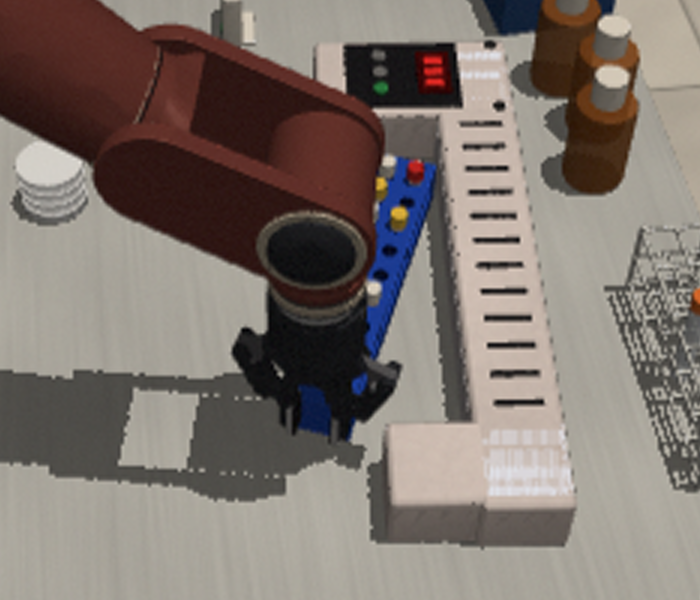

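The left end is tucked behind the outlet at (650,350), with the back corner just off the wall. Next I'll retreat, turn the tool and go to the front face right of centre.

Call:
drive_tool --series '[-2,0,0,0,-1.5,0,-2,0,0,0,-3.5,-7,0,0,-4,-7,0,0,0,-7]' --gripper 255

```text
time_s: 11.28
eef_pos: [0.5417, -0.08, 0.1217]
eef_rot: [3.126, 0.003, 1.523]
contact_force: [1.2, -1.2, 1.2]
grip_width: -0.0001
```

Call:
drive_tool --series '[0,0,0,-7,0,0,0,-7,0,0,0,-7,0,0,0,-7,0,0,0,-7]'

```text
time_s: 11.7
eef_pos: [0.5366, -0.0783, 0.1127]
eef_rot: [3.14, 0.0, 2.135]
contact_force: [1.0, 0.0, -0.2]
grip_width: 0.0003
```

Call:
drive_tool --series '[0,0,0,-7,0,0,0,-7,0,0,0,-7,0,0,0,-7,0,0,0,-7]'

```text
time_s: 12.12
eef_pos: [0.5366, -0.0783, 0.1127]
eef_rot: [3.141, 0.001, 2.745]
contact_force: [-0.4, -1.3, -0.5]
grip_width: -0.0001
```

```bash
python3 - <<'E'
from h import *
o=w2([-.112,.099])
from fit import fit
for c in("scene","side"):
    im=robot.read_camera(c); r=robot.cut_out(c,"rack"); print(c,[(x["confidence"],x["mask"].sum()) for x in r[:2]])
    im=cv2.resize(im,None,fx=3,fy=3,interpolation=cv2.INTER_CUBIC)
    cv2.imwrite(f"pics/g_{c}.png",im[600:1200,600:1400] if c=="scene" else im[350:950,650:1350])
move([-.18,-.0485],np.pi-.2,.12)
E
```

```text
scene [(0.87, np.int64(4122))]
side [(0.88, np.int64(1721)), (0.21, np.int64(3381))]
t 12.32 tcp [ 0.5364 -0.0784  0.1125] W [-0.1367 -0.1947] yawW 2.846 F [0.8 0.2 0.1] gw 0.0
need cm tool [ 8.41 12.72 -0.74] turn deg -5.5
```

View pics/g_side.png

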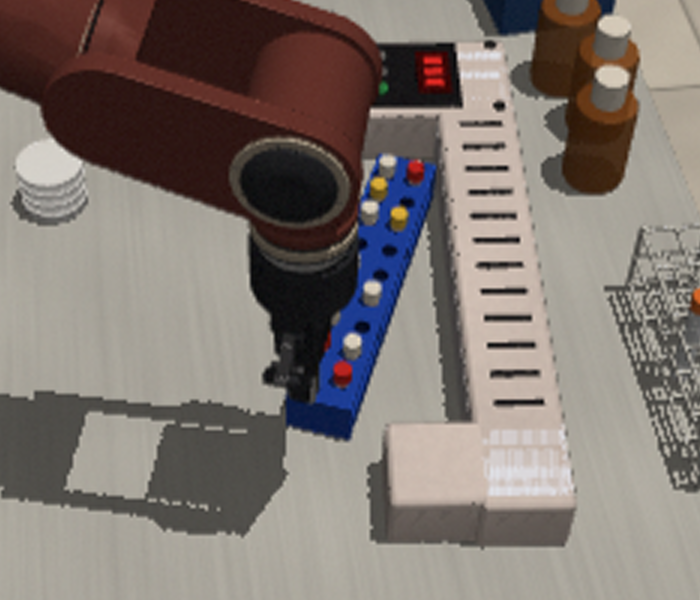

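The rack sits untouched at the angle, left end (415,170) inside the bay and right end (320,420) out.

Call:
drive_tool --series '[3,2.5,0,-1.5,2.5,3.3,0,-2,1.8,3.5,0,-2,1.1,3.4,0,0,0,0,0,0]'

```text
time_s: 12.73
eef_pos: [0.501, 0.0758, 0.1125]
eef_rot: [3.139, -0.0, 2.838]
contact_force: [0.1, -0.0, 0.5]
grip_width: -0.0002
```

Call:
drive_tool --series '[0,0,3.5,0,0,0,3.5,0,0,0,2,0,0,0,0.4,0,0,0,0,0]'

```text
time_s: 13.15
eef_pos: [0.5004, 0.0706, 0.0167]
eef_rot: [-3.141, -0.004, 2.834]
contact_force: [-0.6, -1.2, -0.1]
grip_width: 0.0003
```

```bash
python3 - <<'E'
from h import *
move([-.14,-.06],np.pi-.2,.018)
im=cv2.resize(robot.read_camera("scene"),None,fx=3,fy=3,interpolation=cv2.INTER_CUBIC)
cv2.imwrite(f"pics/h_scene.png",im[600:1200,600:1400])
E
```

```text
t 13.15 tcp [0.5004 0.0706 0.0167] W [-0.1887 -0.0505] yawW 2.943 F [-0.6 -1.2 -0.1] gw 0.0
need cm tool [-4.96  0.03 -0.14] turn deg 0.1
```

View pics/h_scene.png

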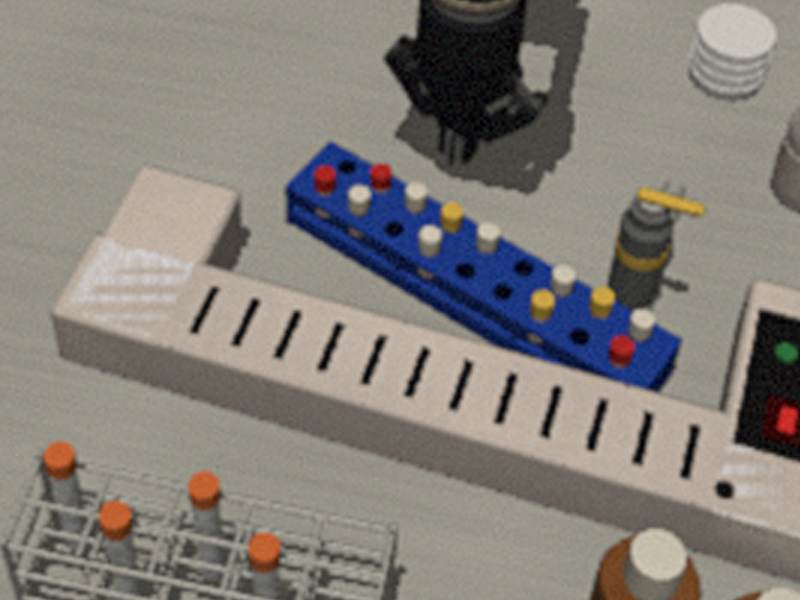

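Rack top corners: right-front (332,144), right-back (287,188), left-front (679,340).

```bash
cat >> h.py <<'E'
def px(c,u,v,z=.044):
    f={"scene":(600,600),"side":(650,350)}[c]; return toW(ray(c,((u+f[0]-1)/3,(v+f[1]-1)/3),z))
def fromfront(A,B): # right-front, left-front corners in W
    d=(B-A); u=d/np.linalg.norm(d); n=np.array([u[1],-u[0]]); c=(A+B)/2+.028*n
    print("len",np.linalg.norm(d).round(4),"th",np.arctan2(u[0],u[1]).round(4),"C",c.round(4),"L",(c+.15*u).round(4),"R",(c-.15*u).round(4))
E
python3 - <<'E'
from h import *
a,b,c=px("scene",332,144),px("scene",287,188),px("scene",679,340); print(a,b,c,np.linalg.norm(a-b)); fromfront(a,c)
E
```

```text
[-0.14558655 -0.13682309] [-0.09358119 -0.1535537 ] [-0.05591553  0.14336667] 0.05463031533849393
len 0.2942 th 0.3097 C [-0.0741 -0.0053] L [-0.0284  0.1376] R [-0.1198 -0.1481]
```

Call:
drive_tool --series '[-1.5,0,0,0,-1.5,0,0,0,-1,0,0,0,-0.8,0,0,0,-0.7,0,0,0]'

```text
time_s: 13.62
eef_pos: [0.555, 0.054, 0.0198]
eef_rot: [3.141, -0.001, 2.835]
contact_force: [-5.0, 1.5, 3.8]
grip_width: 0.0001
```

Call:
drive_tool --series '[-0.6,0,0,0,-0.6,0.1,0,-1,-0.6,0.1,0,-1,-0.5,0.1,0,-1,0,0,0,0]'

```text
time_s: 14.03
eef_pos: [0.5783, 0.0503, 0.0183]
eef_rot: [3.141, 0.002, 2.889]
contact_force: [0.6, 0.2, 0.1]
grip_width: -0.0004
```

```bash
python3 - <<'E'
from h import *
st()
for c in("scene","side"):
    im=cv2.resize(robot.read_camera(c),None,fx=3,fy=3,interpolation=cv2.INTER_CUBIC)
    cv2.imwrite(f"pics/i_{c}.png",im[600:1200,600:1400] if c=="scene" else im[350:950,650:1350])
E
```

```text
t 14.03 tcp [0.5783 0.0503 0.0183] W [-0.1091 -0.0622] yawW 2.998 F [0.6 0.2 0.1] gw -0.0
```

View pics/i_scene.png

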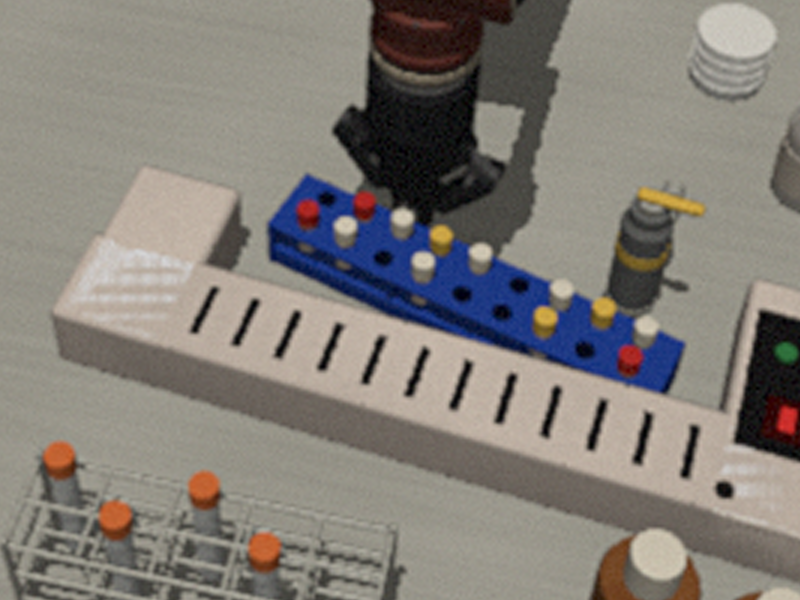

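The rack swings in: right-front corner (307,177), left-front (684,342).

```bash
python3 - <<'E'
from h import *
a,b,c=px("scene",307,177),px("scene",269,226),px("scene",684,342); print(a,b,c); fromfront(a,c)
E
```

```text
[-0.10849809 -0.1433863 ] [-0.05574504 -0.15327656] [-0.05542124  0.14687986]
len 0.2951 th 0.1809 C [-0.0544 -0.0033] L [-0.0274  0.1443] R [-0.0814 -0.1508]
```

Call:
drive_tool --series '[-0.6,0,0,-1,-0.6,0,0,-1,-0.5,0,0,-1,-0.4,0,0,-1,0,0,0,0]'

```text
time_s: 14.55
eef_pos: [0.5987, 0.0454, 0.0184]
eef_rot: [3.141, 0.001, 2.958]
contact_force: [-0.3, 0.4, 0.4]
grip_width: 0.0002
```

```bash
python3 - <<'E'
from h import *
st()
for c in("scene","side"):
    im=cv2.resize(robot.read_camera(c),None,fx=3,fy=3,interpolation=cv2.INTER_CUBIC)
    cv2.imwrite(f"pics/j_{c}.png",im[600:1200,600:1400] if c=="scene" else im[350:950,650:1350])
E
```

```text
t 14.55 tcp [0.5987 0.0454 0.0184] W [-0.0883 -0.0648] yawW 3.067 F [-0.3  0.4  0.4] gw 0.0
```

View pics/j_scene.png

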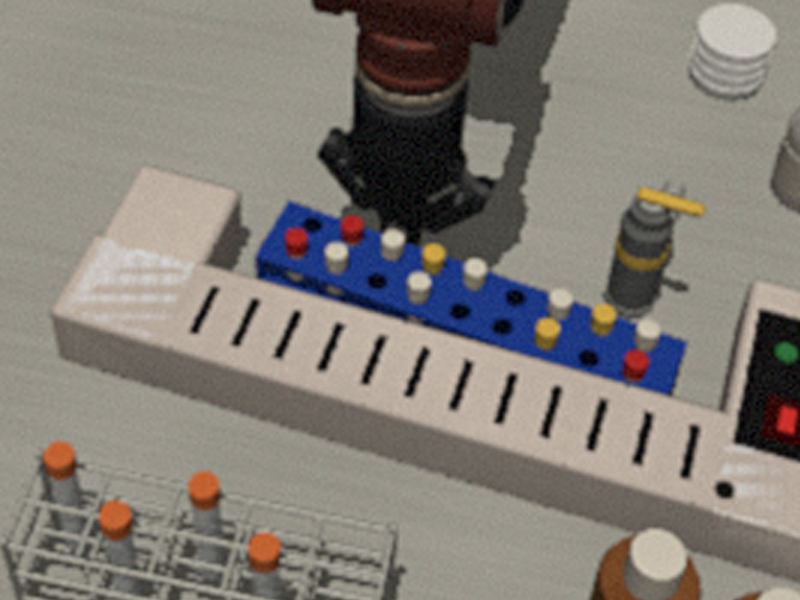

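Right-front corner (290,203), left-front (687,342).

```bash
python3 - <<'E'
from h import *
a,c=px("scene",290,203),px("scene",687,342); print(a,c); fromfront(a,c)
E
```

```text
[-0.08091105 -0.14654241] [-0.05610131  0.14880268]
len 0.2964 th 0.0838 C [-0.0406 -0.0012] L [-0.028   0.1483] R [-0.0532 -0.1507]
```

Call:
drive_tool --series '[-0.5,0,0,-1,-0.5,0,0,-1,-0.4,0,0,-1,-0.2,0,0,0]'

```text
time_s: 14.98
eef_pos: [0.6137, 0.0429, 0.0183]
eef_rot: [-3.141, -0.0, 3.011]
contact_force: [-4.6, 0.0, 3.6]
grip_width: 0.0002
```

Call:
drive_tool --series '[-0.1,0,0,-1,-0.1,0,0,0,0,0,0,0]'

```text
time_s: 15.23
eef_pos: [0.6154, 0.0427, 0.0183]
eef_rot: [-3.141, 0.0, 3.028]
contact_force: [-2.5, -0.7, 1.5]
grip_width: 0.0001
```

```bash
python3 - <<'E'
from h import *
st()
for c in("scene","side"):
    im=cv2.resize(robot.read_camera(c),None,fx=3,fy=3,interpolation=cv2.INTER_CUBIC)
    cv2.imwrite(f"pics/k_{c}.png",im[600:1200,600:1400] if c=="scene" else im[350:950,650:1350])
E
```

```text
t 15.23 tcp [0.6154 0.0427 0.0183] W [-0.0713 -0.0658] yawW 3.137 F [-2.5 -0.7  1.5] gw 0.0
```

View pics/k_scene.png

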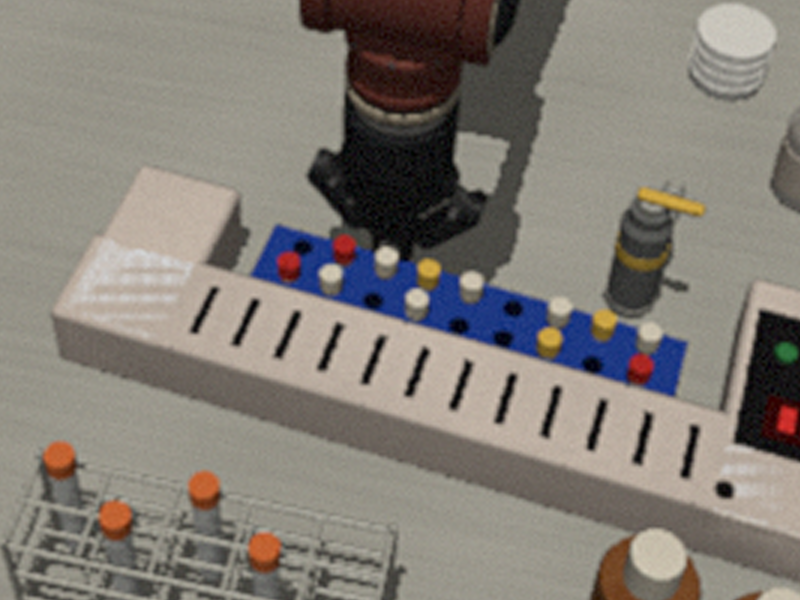

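Right-front corner (274,226), left-front (687,341). The rack is nearly parallel to the wall.

```bash
python3 - <<'E'
from h import *
a,c=px("scene",274,226),px("scene",687,341); print(a,c); fromfront(a,c)
E
```

```text
[-0.05694437 -0.14990616] [-0.05691572  0.14865099]
len 0.2986 th 0.0001 C [-0.0289 -0.0006] L [-0.0289  0.1494] R [-0.0289 -0.1506]
```

Call:
drive_tool --series '[-0.1,0,0,0,0,0,0,0]'

```text
time_s: 15.5
eef_pos: [0.6163, 0.0427, 0.0183]
eef_rot: [3.142, 0.0, 3.028]
contact_force: [-2.5, -1.0, 0.3]
grip_width: -0.0001
```

Call:
drive_tool --series '[-0.1,0,0,0,0,0,0,0]'

```text
time_s: 15.67
eef_pos: [0.6174, 0.0427, 0.0182]
eef_rot: [3.141, 0.0, 3.028]
contact_force: [-3.2, -0.6, 1.7]
grip_width: -0.0001
```

Call:
drive_tool --series '[-0.1,0,0,0,0,0,0,0]'

```text
time_s: 15.83
eef_pos: [0.6178, 0.0426, 0.0182]
eef_rot: [3.142, -0.002, 3.028]
contact_force: [-5.2, -0.5, 3.9]
grip_width: 0.0002
```

Call:
drive_tool --series '[-0.1,0,0,0,0,0,0,0]'

```text
time_s: 16.0
eef_pos: [0.6178, 0.0426, 0.0183]
eef_rot: [-3.141, -0.004, 3.028]
contact_force: [-9.2, -1.5, 7.0]
grip_width: 0.0002
```

The force rises and the tip stops, so that part is home on the wall. I'll back off and check the whole rack.

Call:
drive_tool --series '[2,0,0,0,4,0,0,0,4,0,-1,0,2,-2,-4,0,0,-3,-2,0]'

```text
time_s: 16.42
eef_pos: [0.4947, 0.0113, 0.0822]
eef_rot: [3.14, -0.001, 3.032]
contact_force: [1.9, -0.5, 0.3]
grip_width: -0.0004
```

Call:
drive_tool --series '[4,0,-1,0,4,0,-1,0,3,0,0,0,0,0,0,0,0,0,0,0]'

```text
time_s: 16.83
eef_pos: [0.3885, 0.0217, 0.1028]
eef_rot: [3.141, 0.005, 3.028]
contact_force: [0.2, -0.3, 1.2]
grip_width: 0.0002
```

```bash
python3 look.py l 0.665 0.1 -0.109; python3 - <<'E'
from h import *
for c in("scene","side"):
    im=cv2.resize(robot.read_camera(c),None,fx=3,fy=3,interpolation=cv2.INTER_CUBIC)
    cv2.imwrite(f"pics/n_{c}.png",im[600:1200,600:1400] if c=="scene" else im[350:950,650:1350])
E
```

```text
scene 0.9 2690 rack W [-0.0619  0.0014] th -0.036 cost 0.453
side 0.6 2129 rack W [-0.0325  0.0061] th -0.004 cost 0.052
BOTH W [-0.0326  0.0041] th -0.008 L [-0.0337  0.1541] R [-0.0314 -0.1459] cost 0.531 world [0.6616, 0.1079, -0.1013]
t 17.03 tcp [0.3897 0.0214 0.1029] W [-0.2934 -0.1115] yawW 3.137 F [-0.3 -0.1  0.1] gw -0.0
```

View pics/n_scene.png

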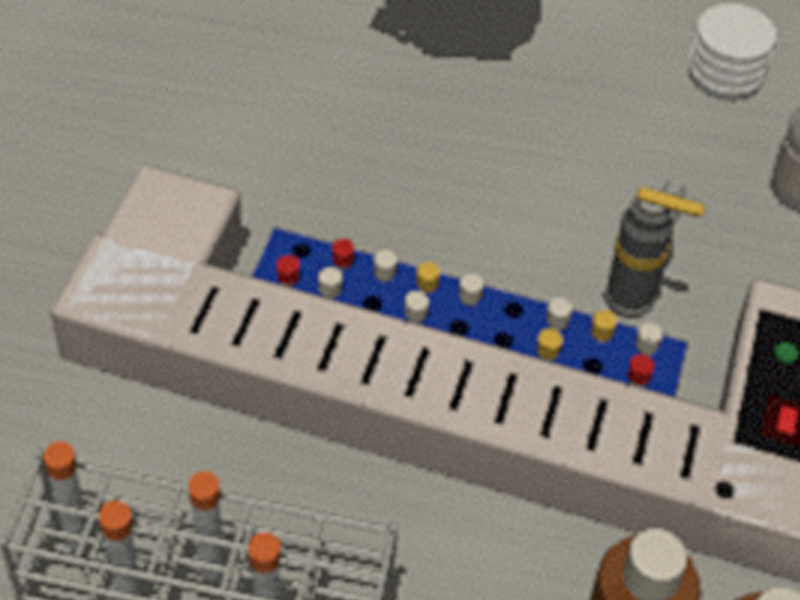

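View pics/n_side.png

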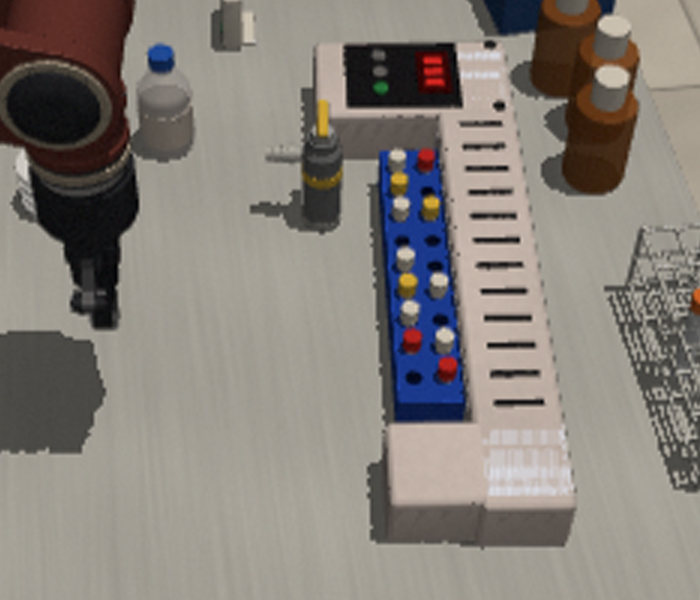

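Both views show the rack parallel and against the wall, front edge (275,229)–(687,341) in scene. The outlet, dishes and bottle are undisturbed, so I'll hand in.

```bash
python3 - <<'E'
from h import *
fromfront(px("scene",275,229),px("scene",687,341))
print(robot.hand_in()); st()
E
```

```text
len 0.2969 th -0.0078 C [-0.0278  0.0004] L [-0.0289  0.1504] R [-0.0266 -0.1496]
the job is handed in; nothing more can be done
None
the job is handed in; nothing more can be done
```

The rack is home in the bay and I've handed the job in; `hand_in` reports no verdict.

**What I did:** All pushes were made low and flat with the fingers.
1. I turned the rack about 0.31 rad.
2. I pushed it forward to clear the outlet, then slid it along its length until its left end was behind the outlet (about 0.137 m left of the bay's middle, still at 0.31 rad).
3. I swung the right end in, stopping when the pushing force rose to about 12 N at the back wall.

**Last checks:**
- **Scene camera corners:** rack centre about 28 mm in front of the wall, 0.4 mm off the bay's middle, angle about −0.008 rad.
- **Side camera outline:** 32.5 mm and −0.004 rad. Part of that 4.5 mm difference is the side view's own estimate of where the wall is. Both readings are inside the 10 mm limit.
- **Automatic outline fit in the scene view:** this one disagreed (62 mm). I set it aside because the warmer hides part of the rack there and the fit was poor.
- **Forces and surroundings:** wrist readings between moves never passed about 12 N. In the last pictures I saw no contact with the outlet, and the dishes, bottle and timer stood where they were. I did not picture the tip boxes and beaker again at the end, but the arm stayed well away from them.

The clock stood at about 17 s of the allowed 72 s.

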